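# Turn the pipette stand to its empty fork and clip the spare pipette in

### The job

Turn the pipette stand by the black grip on top until its empty fork stands over the black pointer on the base. Then take the spare pipette out of its bench rest, push its neck gently into that fork, past the sprung rollers and up to the stop behind them, and leave it hanging upright there with its collar down on the fork, the fork still over the pointer. The clip is delicate, so never push the pipette against the stand with more than about 15 N, inward or down, and do not shift the white tube rack, white bottle, dish or carton.

Things in the scene. Friction and masses are not known exactly. Their poses are not given: they have to be found in the camera images.
- stand: fixed base of the pipette stand: grey disc of 150 mm diameter and 15 mm height with a steel post of 22 mm diameter. Origin at the centre of its underside. The black pointer sticks out of the disc's edge along the origin's -x axis and looks roughly to the robot (its direction varies). The head turns on the post about this vertical axis
- head (a joint): angle of the stand's turning head, rad, positive anticlockwise seen from above; at 0 and at 6.283 (a full turn) the empty fork is over the pointer. Range -1.5 to 7.8; no detents, stays where it is left (friction 0.12 N m). The head has five forks 72 degrees apart; four carry a pipette (fixed there), one is empty
- fork (a point): point in the empty fork on the roller line, 117 mm from the head's axis, midway between the prongs, level with their top (180 mm above the worktop). Its +x axis points level inward to the head's axis, z up. The straight prongs are 17 mm apart, 12 mm high (top at z=0). Fully home: the neck touches the stop and the collar's underside rests on the prongs' top (collar at z=0 here, x +2.5 to +8.5 mm)
- rollers (a point): midpoint between two polished upright steel rollers, 23 mm below point fork; axes as there. Rollers: 8 mm diameter, 10 mm up and down from this point, 9 mm between them, each springs outward up to 4.5 mm. Pushing the 14 mm neck through takes up to roughly 10 N; once the neck's centre is past them they push it on inward with 2 to 5 N and hold it; sliding it down there takes 2 to 4 N
- mouth (a point): outer end of the empty fork, 33 mm out from point fork, at half height of the prongs; axes as there. The prongs flare from 17 mm (at 16 mm out from point fork) to 38 mm apart here. The black stop at the fork's inner end was set by hand, is stiff, and its place is not measured: the neck's centre meets it 2.5 to 8.5 mm inward of point fork. Feel for it: 1 mm beyond it means 20 N or more
- grip (a point): middle of the black grip on the head's top: an upright bar 60 mm long, 12 mm thick, 34 mm high (top 15 mm above this point, underside 19 mm below), on the head's axis, 228 mm above the worktop. x axis along the bar, which is in line with the empty fork; the fork lies on the -x side. The hung pipettes around it reach 246 mm above the worktop, their sides 99 mm from the axis
- rest: fixed bench rest: inverted U of aluminium plate, 60x60 mm, top at 140 mm, with one square hole of 17 mm in which the spare pipette hangs by its collar; 76x84 mm foot. Origin at the centre of its underside
- pipette: the spare pipette, white, 191 mm tall, 90 g (mass varies), upright. Origin at its tip, z up along it. From the tip: cone and shaft of at most 12 mm diameter up to 75 mm, cylindrical neck of 14 mm diameter from 75 to 125 mm, grey collar of 29 mm diameter from 125 to 131 mm, square grip 24x24 mm (flats across x and y) from 131 to 173 mm, plunger with a button of 19 mm diameter up to 191 mm. Its yaw in the fork does not matter
- collar (a point): centre of the underside of the pipette's collar, 125 mm above its tip; axes as the pipette's
- flats (a point): middle of the pipette's square grip, 152 mm above its tip; axes as the pipette's. The push into the fork acts about 50 mm below it and tends to tilt the pipette between the fingers, so hold it firmly (the grip is rigid, 100 N does no harm)
- white_rack: bystander: white tube rack, 50x96x55 mm, origin under its centre; loose
- white_bottle: bystander: white squeeze bottle with a nozzle, 51 mm diameter, 108 mm high, origin under its centre; loose
- dish: bystander: round flat dish, 64 mm diameter, 15 mm high, origin under its centre; loose
- carton: bystander: small white carton, 28x79x22 mm, origin under its centre; loose

How it is judged:
On the way, in this order (a step that is already met when the one before it is completed fails the run):
1. the empty fork stands over the pointer (within 0.2 rad) ((value of joint head between -0.2 and 0.2 rad or value of joint head between 6.083 and 6.483 rad)), for 0.2 s.
2. the pipette's neck is in the empty fork behind the rollers, the fork still over the pointer ((value of joint head between -0.2 and 0.2 rad or value of joint head between 6.083 and 6.483 rad) and x of collar in the frame of fork between 0.0015 and 0.0095 m and y of collar in the frame of fork between -0.003 and 0.003 m), for 0.2 s.
At the end, for the whole second after the job is handed in: The pipette hangs in the empty fork: the collar's centre 1.5 to 9.5 mm inward of the roller line and within 3 mm of the fork's middle, the collar's underside on the prongs (-3 to +2.5 mm), upright within 0.1 rad, at rest; the fork is within 0.2 rad of the pointer and the head stands still (all of step 2 and z of collar in the frame of fork between -0.003 and 0.0025 m and angle between pipette's own z axis and vertical below 0.1 rad and linear speed of pipette below 0.02 m/s and velocity of joint head between -0.05 and 0.05 rad/s); the robot touches nothing.
It fails at once if the pipette is pushed too hard on the stand: all contact forces between them add up to more than 33 N (the clip's own squeeze is up to about 17 N of this) (contact force between pipette and head above 33 N).
It fails at once if the pipette is tipped over (more than 0.6 rad) (angle between pipette's own z axis and vertical above 0.6 rad).
It fails at once if the white tube rack, white bottle, dish or carton is shifted by more than 20 mm (distance of any of white_rack, white_bottle, dish, carton from where it was at the start of the episode above 0.02 m).
It also fails if it takes over 72 s, if anything falls off the work surface, if the arm or the gripper's body presses on something with over 40 N, if the wrist force passes 120 N, or if a joint passes its speed limit or range.

### The arm

A 6-joint arm with a two-finger parallel gripper is mounted at the origin on a cart in front of the work surface, level with it; the furniture and walls round the work are solid. World frame = base frame: x ahead of the robot, y to its left, z up, the work surface at z = 0. Lengths are in m, angles in rad, forces in N, time in s.
With the tool pointing down it reaches from about 0.225 to 0.875 m from the base axis. Payload 3.4 kg.
Tool frame: the origin (TCP) lies between the finger pads; the fingertips stand 14 mm ahead of it and the grasp point (between the pads) lies 5 mm behind it; z points along the fingers, y is the direction in which the jaws open and shut (so a half turn about z gives the same grasp; the last joint's range is limited). The gripper opens to 85 mm and grips with 20 to 120 N. Pads are 22 mm wide; open, the fingers measure 114 mm over their backs; the gripper's body (76 mm by 85 mm) begins 54 mm behind the grasp point. The pads swing forward as they close: fully open they stand 13 mm farther back than shut.
Start: joints at [1.176, 0.276, 1.505, -0, 1.361, -0.121], TCP at [0.155, 0.554, 0.245] pointing down, gripper open.
Joint ranges: [-2.89, 2.89], [-0.75, 2.08], [0.22, 2.7], [-1.18, 4.32], [0.11, 2.71], [-2.7, 2.7]. Speed limits (rad/s): [2.57, 2.57, 3.14, 3.14, 3.14, 3.14].

### API

Orientations are given as a unit quaternion [w, x, y, z].
In Python, from rig import manip, get_image, job gives the robot as it stands. The module is installed in compiled form; this text tells all that it offers.
- The arm moves only by the tool step_arm, never from a script. Its argument "moves" is one flat list of numbers, 5 for each row, row after row: the shift along the tool's x, y, z as a fraction of full scale, then the turn about the tool's z as a fraction of full scale, then the gripper's target within -1 to 1 (shut at 1, half-way at 0, fully open at -1). In form: [dx, dy, dz, twist, hand, dx, dy, dz, twist, hand, ...]. A call has 1 to 5 rows; each row is the pose to reach, as a shift and turn from the pose commanded when the call began, along the tool's axes at that moment, turning the shorter way round; what a row does not reach only later rows make up. Full scale, the value 1, is 500 mm for a shift and pi rad for a turn. A row lasts 1/10 s, in which the tool goes at most 50 mm and 8.59 degrees, less where a joint would pass 70% of its speed; a pose out of reach is approached as far as the arm can. A call with a number of a shift or a turn outside -1 to 1 is refused whole. A call with a gripper value outside its range is refused whole. The fingers move at their own pace and stop on an object; "force" is the grip in N (left out, the last holds). Time passes only in rows, so rows that repeat a pose let the fingers close. It gives the time, the measured TCP pose, the force and the opening at its end, in the units of the state.
- manip.get_state(): the state, without advancing time (a new reading comes with each control period).
- get_image(name): name is "side" or "top" or "wrist"; returns a dict with "frame" (384x512x3 uint8, blue, green, red), "fx", "fy", "cx", "cy" (pixels), "rvec" (rotation vector, rad) and "tvec" (3), from world to camera coordinates, as OpenCV has them; the wrist camera has in their place "T_tool_cam" (4x4, takes a point from camera to tool coordinates, whose origin is the TCP and whose axes are the flange's). Camera axes: x right, y down, z forward; pixel columns grow to the right and rows downward; lengths in m; the calibration is good to about 2 mm. A picture is of the moment at which its call begins: read the wrist's pose just before it. There is no depth.
- job.sign_off(): hands the job in, once; it reports no verdict.
The state is a dict: "clock": time; "qpos": joint angles; "qd": joint speeds; "effort": joint torques, N m; "position": TCP position; "ee_rot": TCP orientation; "contact_force": force on the tool from outside, world axes, zero at the start; "moment": the same for the moment, N m; "width": finger opening in m.
Only numpy, scipy, OpenCV 4.12 (cv2) and the standard library are available. Lean on these libraries where they do the work, as an engineer would, in place of code of your own. Each camera call takes 0.05 s, during which the arm holds its last target. There are 200 camera calls.

## Working session

There is one attempt and no reset: what is moved stays moved. The work goes in short steps, Python scripts to look and compute and a tool call to move; the robot and the scene stay as the last step left them, time stands still between calls to the robot, and variables do not carry over. Pictures are saved under pics/ and viewed, about 8 in all and at most 12, crops included, and the job is handed in when it is done.

Besides the shell and the picture viewer there is one more tool, called after ">>>" as name(argument=value, ...) on one line, values as JSON. step_arm: Moves the arm, as the interface text tells. Its arguments: {"type":"object","properties":{"moves":{"type":"array","items":{"type":"number","minimum":-1,"maximum":1}},"force":{"type":"number"}},"required":["moves"]}

```bash
mkdir -p pics
cat > h.py <<'E'
import numpy as np, cv2
from scipy.spatial.transform import Rotation as R
from rig import manip, get_image, job
def cam(name):
    s=manip.get_state(); d=get_image(name)
    K=np.array([[d['fx'],0,d['cx']],[0,d['fy'],d['cy']],[0,0,1.]])
    if name=='wrist':
        w,x,y,z=s['ee_rot']; T=np.eye(4); T[:3,:3]=R.from_quat([x,y,z,w]).as_matrix(); T[:3,3]=s['position']
        M=np.linalg.inv(T@np.array(d['T_tool_cam']))
        Rm,t=M[:3,:3],M[:3,3]
    else:
        Rm=R.from_rotvec(np.ravel(d['rvec'])).as_matrix(); t=np.ravel(d['tvec'])
    return d['frame'],K,Rm,t
def proj(P,K,Rm,t):
    p=(Rm@np.atleast_2d(P).T).T+t; q=(K@p.T).T; return q[:,:2]/q[:,2:]
def ray(uv,K,Rm,t):
    return -Rm.T@t, Rm.T@np.linalg.inv(K)@np.array([uv[0],uv[1],1.])
def onz(uv,z,K,Rm,t):
    o,d=ray(uv,K,Rm,t); return o+d*(z-o[2])/d[2]
def tri(r1,r2):
    o1,d1=r1;o2,d2=r2; A=np.stack([d1,-d2],1); k=np.linalg.lstsq(A,o2-o1,rcond=None)[0]
    a=o1+k[0]*d1;b=o2+k[1]*d2; return (a+b)/2,np.linalg.norm(a-b)
E
python3 - <<'E'
from h import *
import pickle
s=manip.get_state(); print({k:np.round(v,3) for k,v in s.items()})
D={}
for n in ('side','top','wrist'):
    D[n]=cam(n); f,K,Rm,t=D[n]; print(n,np.round(-Rm.T@t,3),np.round(Rm[2],2),K[0,0])
    cv2.imwrite(f'pics/{n}0.png',cv2.resize(f,None,fx=1.5,fy=1.5))
pickle.dump(D,open('d0.pkl','wb'))
E
```

```text
{'clock': np.float64(0.0), 'qpos': array([ 1.176,  0.277,  1.506, -0.   ,  1.361, -0.121]), 'qd': array([ 0.   ,  0.   , -0.   , -0.002, -0.001, -0.   ]), 'effort': array([ 0.0000e+00, -4.1677e+01, -2.4580e+01, -0.0000e+00,  1.1000e-02,
        0.0000e+00]), 'position': array([0.155, 0.553, 0.244]), 'ee_rot': array([-0.   ,  0.136,  0.991, -0.001]), 'contact_force': array([-0.622,  0.189, -0.291]), 'moment': array([ 0.025, -0.049, -0.011]), 'width': np.float64(0.086)}
side [ 0.207 -0.971  0.864] [ 0.22  0.82 -0.53] 465.07916631122674
top [0.398 0.097 1.306] [ 0.08  0.   -1.  ] 359.92528596300605
wrist [0.08  0.574 0.373] [ 0.29 -0.08 -0.95] 342.9278331446425
```

View pics/top0.png

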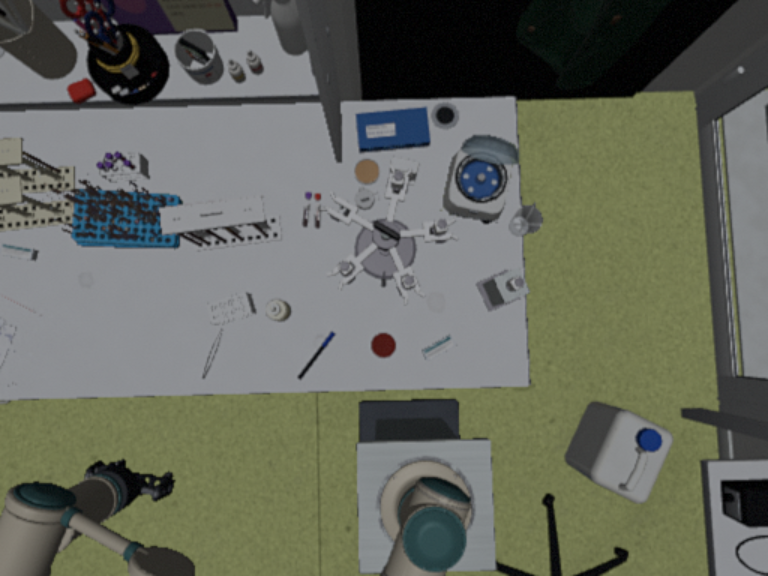

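View pics/side0.png

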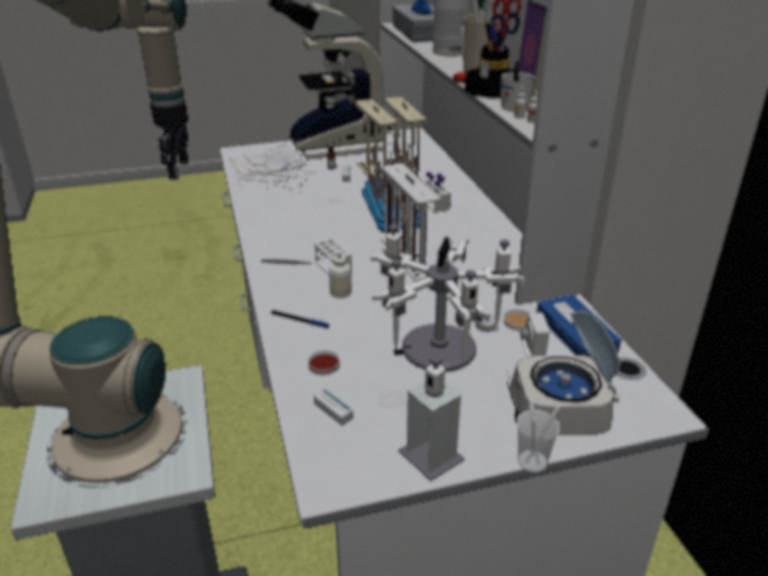

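The top view shows the stand at (386,245), the rest and pipette at (500,290), the dish at (383,345), the carton at (437,345), the bottle at (277,309) and the rack at (229,308). I'll enlarge around the stand and rest.

Run:
```python
from h import *
import pickle
D=pickle.load(open('d0.pkl','rb'))
f=D['top'][0][95:245,195:370]; a=cv2.resize(f,None,fx=4.5,fy=4.5,interpolation=cv2.INTER_CUBIC)
a=cv2.convertScaleAbs(a,alpha=1.3)
for i in range(0,175,25): cv2.putText(a,str(195+i),(int(i*4.5),10),0,.35,(0,0,255)); cv2.line(a,(int(i*4.5),0),(int(i*4.5),4),(0,0,255))
for i in range(0,150,25): cv2.putText(a,str(95+i),(0,int(i*4.5)+4),0,.35,(0,0,255))
cv2.imwrite('pics/topc.png',a)
T=D['top'][1:]
for n,uv,z in [('disc',(257,164),.015),('grip',(257,153),.243),('pip',(344,188),.2),('rest',(334,194),.14),('dish',(255,230),.015),('carton',(292,230),.022),('bottle',(185,206),.1),('ptr',(256,188),.01)]:
    print(n,np.round(onz(uv,z,*T),3))
```

```text
disc [0.615 0.074 0.015]
grip [0.61  0.077 0.243]
pip [ 0.501 -0.189  0.2  ]
rest [ 0.488 -0.171  0.14 ]
dish [0.377 0.088 0.015]
carton [ 0.373 -0.043  0.022]
bottle [0.465 0.321 0.1  ]
ptr [0.528 0.08  0.01 ]
```

View pics/topc.png

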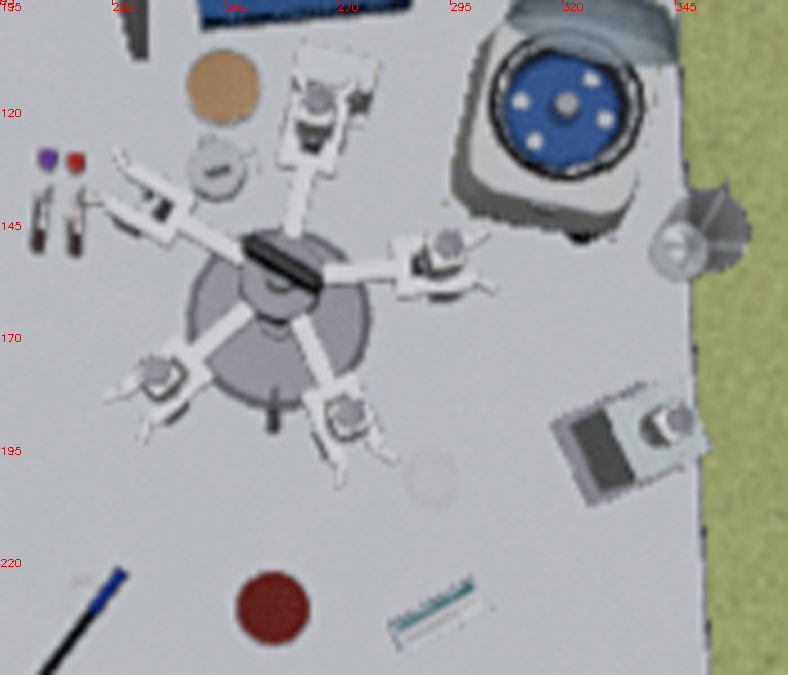

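The crop shows the empty fork at upper left, with its mouth between tips (118,155) and (90,203). The bar runs from (247,242) to (320,285), the pointer is at (273,415), the disc centre is about (280,317), and the spare's button is at (681,420).

```bash
cat >> h.py <<'E'
def yaw(s):
    w,x,y,z=s['ee_rot']; m=R.from_quat([x,y,z,w]).as_matrix(); return np.degrees(np.arctan2(m[1,1],m[0,1])),m
def go(p,jaw=None):
    "row numbers from measured pose to target TCP p and jaw (tool y) angle in deg"
    s=manip.get_state(); a,m=yaw(s); d=m.T@(np.array(p)-s['position'])/.5
    tw=0 if jaw is None else -((jaw-a+180)%360-180)/180
    print('row',np.round(d,4),round(tw,4),'dist',round(np.linalg.norm(d)*.5,3),'jaw now',round(a,1),'q',np.round(s['qpos'],2))
def st():
    s=manip.get_state(); print('t',round(float(s['clock']),2),'p',np.round(s['position'],4),'jaw',round(yaw(s)[0],2),'F',np.round(s['contact_force'],1),'M',np.round(s['moment'],2),'w',round(float(s['width']),4)); return s
E
python3 - <<'E'
from h import *
import pickle
D=pickle.load(open('d0.pkl','rb')); T=D['top'][1:];S=D['side'][1:]
c=lambda u,v:(195+u/4.5-.5+.11,95+v/4.5-.5+.11)
q={}
for n,uv,z in [('disc',c(279.5,317),.015),('ptr',c(273,415),.008),('b1',c(247,242),.243),('b2',c(320,285),.243),('m1',c(118,155),.18),('m2',c(90,203),.18),('button',c(681,420),.206),('dish',c(273,608),.015),('carton',c(440,612),.022)]:
    q[n]=onz(uv,z,*T); print(n,np.round(q[n],4))
g=(q['b1']+q['b2'])/2
an=lambda a,b:np.degrees(np.arctan2(*(b-a)[1::-1]))
print('grip',g,'bar dir',an(q['b2'],q['b1']),'fork dir',an(g,(q['m1']+q['m2'])/2),'ptr dir',an(q['disc'],q['ptr']))
print('tri grip',tri(ray(c(283,263),*T),ray((445/1.5,249/1.5),*S)))
print('tri button',tri(ray(c(681,420),*T),ray((436/1.5,369/1.5),*S)))
go([g[0],g[1],.36],-30)
E
```

```text
disc [0.6108 0.0755 0.015 ]
ptr [0.5324 0.0828 0.008 ]
b1 [0.6242 0.0994 0.243 ]
b2 [0.5939 0.0517 0.243 ]
m1 [0.7026 0.1893 0.18  ]
m2 [0.6686 0.2097 0.18  ]
button [ 0.5009 -0.193   0.206 ]
dish [0.3778 0.0871 0.015 ]
carton [ 0.3712 -0.0444  0.022 ]
grip [0.60902946 0.07556692 0.243     ] bar dir 57.5872875324773 fork dir 58.29903084593476 ptr dir 174.64326551887527
tri grip (array([0.61454976, 0.07492022, 0.23012287]), np.float64(0.005335259696621577))
tri button (array([ 0.50408005, -0.19825456,  0.18765772]), np.float64(0.0030648996061817704))
row [-1.1319 -0.6747 -0.23  ] 0.5795 dist 0.669 jaw now 74.3 q [ 1.18  0.28  1.51 -0.    1.36 -0.12]
```

>>> step_arm(moves=[-0.42,-0.25,-0.15,0.23,-1,-0.42,-0.25,-0.15,0.23,-1,-0.42,-0.25,-0.15,0.23,-1,-0.42,-0.25,-0.15,0.23,-1,-0.42,-0.25,-0.15,0.23,-1])

```text
clock: 0.65
position: [0.3209, 0.3788, 0.3191]
ee_rot: [0.0, 0.48, 0.877, -0.0]
contact_force: [0.1, 0.1, -1.2]
width: 0.0854
```

Run:
```python
from h import *
st(); go([.610,.0755,.36],-32)
```

```text
t 0.65 p [0.3209 0.3788 0.3191] jaw 32.63 F [ 0.1  0.1 -1.2] M [ 0.03 -0.01 -0.03] w 0.0854
row [-0.8226  0.1598 -0.0818] 0.3591 dist 0.421 jaw now 32.6 q [ 0.73  0.12  1.53 -0.    1.49  0.16]
```

>>> step_arm(moves=[-0.82,0.16,-0.08,0.358,-1,-0.82,0.16,-0.08,0.358,-1,-0.82,0.16,-0.08,0.358,-1,-0.82,0.16,-0.08,0.358,-1,-0.82,0.16,-0.08,0.358,-1])

```text
clock: 1.15
position: [0.4938, 0.1995, 0.3426]
ee_rot: [-0.0, 0.768, 0.64, 0.0]
contact_force: [1.2, 0.3, 1.4]
width: 0.0857
```

Run:
```python
from h import *
st(); go([.610,.0755,.36],-32)
```

```text
t 1.15 p [0.4938 0.1995 0.3426] jaw -10.43 F [1.2 0.3 1.4] M [ 0.02 -0.01  0.03] w 0.0857
row [-0.2018  0.2734 -0.035 ] 0.1198 dist 0.171 jaw now -10.4 q [0.25 0.17 1.41 0.   1.56 0.44]
```

>>> step_arm(moves=[-0.2,0.27,-0.035,0.12,-1,-0.2,0.27,-0.035,0.12,-1,-0.2,0.27,-0.035,0.12,-1,-0.2,0.27,-0.035,0.12,-1,-0.2,0.27,-0.035,0.12,-1])

```text
clock: 1.65
position: [0.61, 0.0769, 0.3588]
ee_rot: [-0.0, 0.874, 0.486, -0.001]
contact_force: [-0.3, 0.4, 0.7]
width: 0.0851
```

Run:
```python
from h import *
import pickle
st()
f,K,Rm,t=cam('wrist'); st(); go([.610,.0755,.228],-32)
pickle.dump((f,K,Rm,t),open('w1.pkl','wb'))
a=f.copy()
for p in [[.610,.0755,.243],[.61+.03*np.cos(np.radians(58)),.0755+.03*np.sin(np.radians(58)),.243],[.61-.03*np.cos(np.radians(58)),.0755-.03*np.sin(np.radians(58)),.243],[.61,.0755,.015]]:
    u=proj(p,K,Rm,t)[0]; print(u); cv2.circle(a,tuple(int(i) for i in u),3,(0,0,255),1)
cv2.imwrite('pics/w1.png',cv2.resize(a,None,fx=1.5,fy=1.5))
```

```text
t 1.65 p [0.61   0.0769 0.3588] jaw -31.83 F [-0.3  0.4  0.7] M [ 0.01  0.   -0.03] w 0.0851
t 1.7 p [0.6085 0.0786 0.359 ] jaw -31.73 F [-0.1  0.7 -0.4] M [ 0.03 -0.02 -0.03] w 0.0856
row [-0.0037  0.0064  0.262 ] 0.0015 dist 0.131 jaw now -31.7 q [0.01 0.3  1.2  0.   1.65 0.57]
[253.35679694 192.35600399]
[253.57089481 152.7417292 ]
[253.15751908 229.22814966]
[252.52795176 141.69660825]
```

View pics/w1.png

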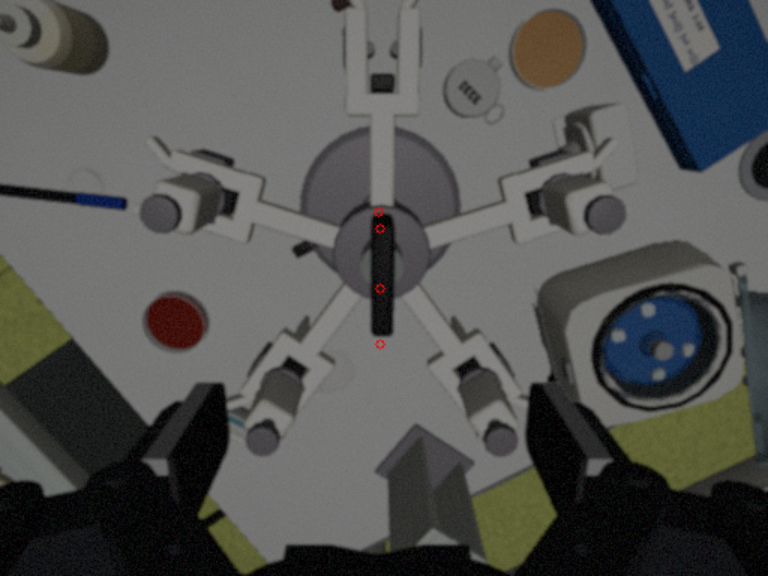

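The wrist view shows the bar centred between the fingers and aligned with the image's vertical (column 382). The fork and stop are at (382,80). The axis seems a few mm further along the fork direction than my estimate. I'll go down and grasp.

Run:
```python
from h import *
st(); go([.612,.078,.229],-32)
```

```text
t 1.7 p [0.6085 0.0786 0.359 ] jaw -31.73 F [-0.1  0.7 -0.4] M [ 0.03 -0.02 -0.03] w 0.0856
row [0.0027 0.0072 0.26  ] 0.0015 dist 0.13 jaw now -31.7 q [0.01 0.3  1.2  0.   1.65 0.57]
```

>>> step_arm(moves=[0.003,0.005,0.08,0,-1,0.003,0.005,0.15,0,-1,0.003,0.005,0.21,0,-1,0.003,0.005,0.26,0,-1,0.003,0.005,0.26,0,-1], force=30)

```text
clock: 2.2
position: [0.6072, 0.081, 0.2264]
ee_rot: [-0.003, 0.873, 0.488, -0.004]
contact_force: [-0.6, -0.1, 0.1]
width: 0.0855
```

>>> step_arm(moves=[0,0,0,0,1,0,0,0,0,1,0,0,0,0,1,0,0,0,0,1,0,0,0,0,1], force=30)

```text
clock: 2.7
position: [0.6133, 0.0781, 0.2311]
ee_rot: [0.002, 0.873, 0.487, 0.002]
contact_force: [14.3, -8.1, -7.4]
width: 0.0128
```

Run:
```python
from h import *
st(); go([.612,.078,.229],-32)
```

```text
t 2.7 p [0.6133 0.0781 0.2311] jaw -31.66 F [14.3 -8.1 -7.4] M [-1.14 -2.01 -0.07] w 0.0128
row [-0.0016 -0.0021  0.0042] 0.0019 dist 0.002 jaw now -31.7 q [ 0.02  0.35  1.44 -0.    1.35  0.57]
```

>>> step_arm(moves=[0,0.006,0,0,1,0,0.006,0,-0.02,1,0,0.006,0,-0.04,1,0,0.006,0,-0.06,1,0,0.006,0,-0.08,1])

```text
clock: 3.2
position: [0.6136, 0.078, 0.2311]
ee_rot: [-0.0, 0.805, 0.594, 0.0]
contact_force: [-2.2, 0.1, 5.6]
width: 0.0113
```

Run:
```python
from h import *
st()
```

```text
t 3.2 p [0.6136 0.078  0.2311] jaw -17.14 F [-2.2  0.1  5.6] M [ 0.17  0.35 -0.17] w 0.0113
```

>>> step_arm(moves=[0,0,0,-0.03,1,0,0,0,-0.06,1,0,0,0,-0.09,1,0,0,0,-0.12,1,0,0,0,-0.15,1])

```text
clock: 3.7
position: [0.6134, 0.078, 0.2311]
ee_rot: [-0.001, 0.643, 0.766, 0.0]
contact_force: [-2.0, 0.9, 4.8]
width: 0.0113
```

Run:
```python
from h import *
st()
```

```text
t 3.7 p [0.6134 0.078  0.2311] jaw 9.93 F [-2.   0.9  4.8] M [ 0.12  0.35 -0.14] w 0.0113
```

>>> step_arm(moves=[0,0,0,-0.04,1,0,0,0,-0.08,1,0,0,0,-0.12,1,0,0,0,-0.16,1,0,0,0,-0.2,1])

```text
clock: 4.2
position: [0.6133, 0.0779, 0.2311]
ee_rot: [-0.0, 0.375, 0.927, 0.0]
contact_force: [-2.1, 1.4, 5.7]
width: 0.0113
```

>>> step_arm(moves=[0,0,0,-0.04,1,0,0,0,-0.08,1,0,0,0,-0.12,1,0,0,0,-0.16,1,0,0,0,-0.2,1])

```text
clock: 4.7
position: [0.6132, 0.0778, 0.2311]
ee_rot: [-0.0, 0.07, 0.998, 0.0]
contact_force: [-2.5, 0.7, 6.1]
width: 0.0112
```

Run:
```python
from h import *
st()
import pickle
f,K,Rm,t=pickle.load(open('w1.pkl','rb'))
p=onz((303/1.5,248/1.5),.008,K,Rm,t);d=onz((380/1.5,205/1.5),.015,K,Rm,t);print(p,d,np.degrees(np.arctan2(*(p-d)[1::-1])))
f,K,Rm,t=cam('top'); a=cv2.resize(f[95:245,195:370],None,fx=4,fy=4,interpolation=cv2.INTER_CUBIC)
cv2.imwrite('pics/top2.png',cv2.convertScaleAbs(a,alpha=1.4))
```

```text
t 4.7 p [0.6132 0.0778 0.2311] jaw 82.01 F [-2.5  0.7  6.1] M [-0.    0.4  -0.14] w 0.0112
[0.53007707 0.08376405 0.008     ] [0.6145886  0.08081226 0.015     ] 177.99960584191305
```

>>> step_arm(moves=[0,0,0,-0.02,1,0,0,0,-0.02,1,0,0,0,-0.02,1,0,0,0,-0.02,0.3,0,0,0,-0.02,-1])

```text
clock: 5.25
position: [0.6138, 0.0775, 0.2298]
ee_rot: [-0.0, 0.041, 0.999, 0.0]
contact_force: [0.6, 0.0, 0.6]
width: 0.0398
```

>>> step_arm(moves=[0,0,0,0,-1,0,0,0,0,-1,0,0,-0.08,0,-1,0,0,-0.18,0,-1,0,0,-0.28,0,-1])

```text
clock: 5.75
position: [0.6134, 0.0776, 0.3709]
ee_rot: [-0.001, 0.041, 0.999, 0.0]
contact_force: [1.4, 0.1, 0.1]
width: 0.0855
```

>>> step_arm(moves=[0.3,0,0,0,-1,0.3,0,0,0,-1,0.3,0,0,0,-1,0.3,0,0,0,-1,0.3,0,0,0,-1])

```text
clock: 6.25
position: [0.4636, 0.0899, 0.3707]
ee_rot: [0.001, 0.04, 0.999, 0.0]
contact_force: [0.9, 0.6, 0.3]
width: 0.0853
```

Run:
```python
from h import *
import pickle
st()
f,K,Rm,t=w=cam('wrist'); st()
pickle.dump(w,open('w2.pkl','wb'))
tp=cam('top'); pickle.dump(tp,open('t2.pkl','wb'))
A=np.array([.6133,.0779]); 
def draw(f,K,Rm,t):
    a=f.copy()
    for z,rs in ((.18,(0,.117,.15)),(.008,(.085,)),(.015,(0,))):
        for r in rs:
            th=np.radians(176); u=proj([A[0]+r*np.cos(th),A[1]+r*np.sin(th),z],K,Rm,t)[0]
            cv2.circle(a,tuple(int(round(i)) for i in u),1,(0,0,255),-1)
    return a
a=cv2.resize(draw(f,K,Rm,t),(400,300)); a=cv2.resize(draw(f,K,Rm,t),None,fx=.78,fy=.78)
b=cv2.resize(draw(*tp)[95:245,195:370],None,fx=2.28,fy=2.28,interpolation=cv2.INTER_CUBIC)
h=min(a.shape[0],b.shape[0])
cv2.imwrite('pics/w2.png',cv2.convertScaleAbs(np.hstack([a[:300],b[:300]])if a.shape[0]>=300 and b.shape[0]>=300 else a,alpha=1.3))
```

```text
t 6.25 p [0.4636 0.0899 0.3707] jaw 85.37 F [0.9 0.6 0.3] M [ 0.01 -0.04  0.03] w 0.0853
t 6.3 p [0.4648 0.0898 0.3705] jaw 85.35 F [0.5 0.8 0.3] M [-0.   -0.03 -0.02] w 0.0854
```

View pics/w2.png

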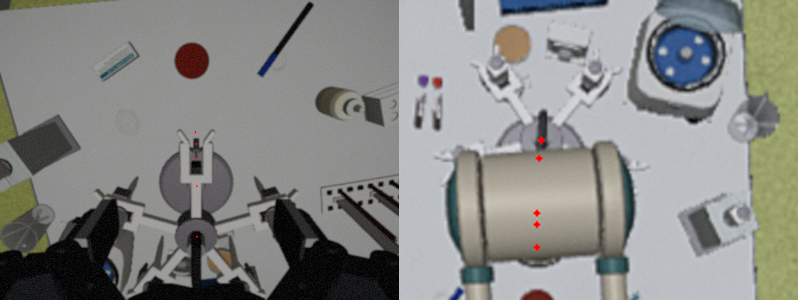

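The fork now lies over the pointer: the overlay dots at 176° run down the fork's middle, about (196,133–185). Next is the rest.

Run:
```python
from h import *
go([.50,-.192,.35],26)
```

```text
row [-0.1147 -0.5559  0.0404] 0.3296 dist 0.285 jaw now 85.3 q [ 0.04  0.07  1.46  0.    1.61 -1.45]
```

>>> step_arm(moves=[-0.11,-0.55,0.04,0.33,-1,-0.11,-0.55,0.04,0.33,-1,-0.11,-0.55,0.04,0.33,-1,-0.11,-0.55,0.04,0.33,-1,-0.11,-0.55,0.04,0.33,-1])

```text
clock: 6.85
position: [0.4947, -0.1609, 0.3514]
ee_rot: [-0.0, 0.407, 0.914, 0.0]
contact_force: [0.5, 1.0, -0.7]
width: 0.0852
```

Run:
```python
from h import *
go([.50,-.192,.35],26)
```

```text
row [-0.0532 -0.0337  0.0028] 0.0888 dist 0.032 jaw now 42.0 q [-0.45  0.15  1.41  0.    1.58 -1.18]
```

>>> step_arm(moves=[-0.053,-0.033,0.003,0.089,-1,-0.053,-0.033,0.003,0.089,-1,-0.053,-0.033,0.003,0.089,-1,-0.053,-0.033,0.003,0.089,-1,-0.053,-0.033,0.003,0.089,-1])

```text
clock: 7.35
position: [0.4993, -0.1883, 0.3505]
ee_rot: [-0.0, 0.526, 0.85, 0.0]
contact_force: [-0.3, -0.4, 0.9]
width: 0.0857
```

Run:
```python
from h import *
import pickle
st(); w=cam('wrist'); st(); pickle.dump(w,open('w3.pkl','wb'))
tp=cam('top'); sd=cam('side'); pickle.dump((tp,sd),open('t3.pkl','wb'))
f,K,Rm,t=w; a=cv2.resize(f,None,fx=1.5,fy=1.5)
for p in [[.501,-.193,.206],[.501,-.193,.14]]:
    u=proj(p,K,Rm,t)[0]*1.5; print(u); cv2.circle(a,tuple(int(i) for i in u),3,(0,0,255),1)
cv2.imwrite('pics/w3.png',cv2.convertScaleAbs(a,alpha=1.3))
```

```text
t 7.35 p [ 0.4993 -0.1883  0.3505] jaw 26.5 F [-0.3 -0.4  0.9] M [0.03 0.01 0.02] w 0.0857
t 7.4 p [ 0.4992 -0.1881  0.3507] jaw 26.49 F [-0.3  1.  -0.1] M [-0.01 -0.03  0.02] w 0.0853
[377.83044677 281.46138314]
[377.80694025 253.05791234]
```

View pics/w3.png

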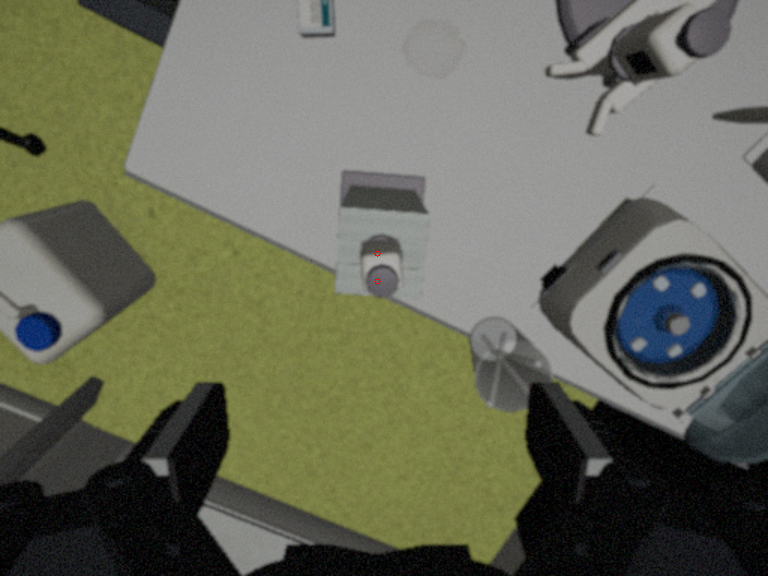

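Run:
```python
from h import *
import pickle
f,K,Rm,t=pickle.load(open('w3.pkl','rb')); W=(K,Rm,t)
p=lambda u,v,z:onz((u/1.5,v/1.5),z,*W)
an=lambda a,b:round(np.degrees(np.arctan2(*(b-a)[1::-1])),1)
print('button',p(382,281,.206))
print('edges',an(p(342,170,.003),p(425,177,.003)),an(p(340,207,.14),p(429,209,.14)),an(p(336,293,.14),p(340,207,.14)),an(p(424,295,.14),p(429,209,.14)))
g=cv2.cvtColor(f,6)[130:205,215:295]; 
cv2.imwrite('pics/w3c.png',cv2.convertScaleAbs(cv2.resize(f[108:205,218:293],None,fx=6,fy=6,interpolation=cv2.INTER_CUBIC),alpha=1.4))
go([.5,-.19,.175],22.5)
```

```text
button [ 0.502948   -0.19172815  0.206     ]
edges 21.8 25.2 112.6 115.0
row [-4.400e-03 -1.000e-04  3.518e-01] 0.022 dist 0.176 jaw now 26.5 q [-0.49  0.17  1.39  0.    1.58 -0.95]
```

View pics/w3c.png

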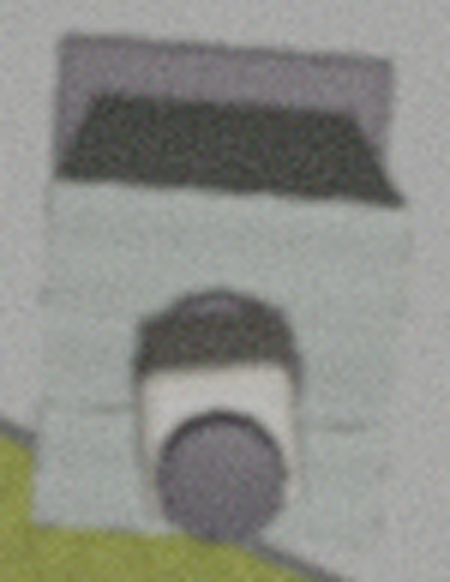

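The crop shows the rest's edges at about 22° and the pipette's square grip roughly parallel, with its button at crop (222,475). I'll descend with the jaw at 24.5° and grasp.

>>> step_arm(moves=[-0.0095,0.0015,0.08,0.011,-1,-0.0095,0.0015,0.17,0.011,-1,-0.0095,0.0015,0.26,0.011,-1,-0.0095,0.0015,0.34,0.011,-1,-0.0095,0.0015,0.373,0.011,-1])

```text
clock: 8.0
position: [0.4993, -0.1907, 0.1605]
ee_rot: [-0.003, 0.541, 0.841, -0.0]
contact_force: [-0.7, 0.4, -0.2]
width: 0.0854
```

>>> step_arm(moves=[0,0,0,0,0.2,0,0,0,0,0.5,0,0,0,0,1,0,0,0,0,1,0,0,0,0,1], force=30)

```text
clock: 8.5
position: [0.5027, -0.193, 0.1659]
ee_rot: [0.002, 0.542, 0.84, 0.0]
contact_force: [0.5, -0.3, 4.4]
width: 0.0238
```

Run:
```python
from h import *
st()
```

```text
t 8.5 p [ 0.5027 -0.193   0.1659] jaw 24.37 F [ 0.5 -0.3  4.4] M [ 0.02 -0.03 -0.01] w 0.0238
```

>>> step_arm(moves=[0,0,0,0,1,0,0,0,0,1,0,0,0,0,1], force=100)

```text
clock: 8.8
position: [0.5028, -0.193, 0.166]
ee_rot: [0.002, 0.542, 0.84, 0.0]
contact_force: [-0.4, -0.2, 6.5]
width: 0.0229
```

Run:
```python
from h import *
st()
```

```text
t 8.8 p [ 0.5028 -0.193   0.166 ] jaw 24.37 F [-0.4 -0.2  6.5] M [ 0.1   0.04 -0.02] w 0.0229
```

>>> step_arm(moves=[0,0,-0.03,0,1,0,0,-0.1,0,1,0,0,-0.18,0,1,0,0,-0.26,0,1,0,0,-0.33,0,1])

```text
clock: 9.3
position: [0.5015, -0.1925, 0.3314]
ee_rot: [0.001, 0.542, 0.84, 0.0]
contact_force: [-0.6, -0.3, -0.6]
width: 0.0231
```

Run:
```python
from h import *
st()
A=np.array([.6133,.0779]); th=np.radians(175.4); u=np.array([np.cos(th),np.sin(th)])
for r in (.117,.165,.2): print(r,A+r*u)
P=A+.2*u
go([*P,.31],-4.6)
```

```text
t 9.3 p [ 0.5015 -0.1925  0.3314] jaw 24.37 F [-0.6 -0.3 -0.6] M [0.   0.01 0.04] w 0.0231
0.117 [0.49667687 0.08728327]
0.165 [0.44883149 0.09113282]
0.2 [0.41394422 0.09393978]
row [0.5942 0.0769 0.0422] 0.1609 dist 0.3 jaw now 24.4 q [-0.5   0.18  1.42 -0.    1.54 -0.92]
```

>>> step_arm(moves=[0.59,0.077,0,0.16,1,0.59,0.077,0,0.16,1,0.59,0.077,0,0.16,1,0.59,0.077,0,0.16,1,0.59,0.077,0,0.16,1])

```text
clock: 9.8
position: [0.4295, 0.0425, 0.3293]
ee_rot: [0.0, 0.735, 0.678, 0.0]
contact_force: [0.7, 1.3, -0.7]
width: 0.0227
```

Run:
```python
from h import *
st()
A=np.array([.6133,.0779]); th=np.radians(175.4); u=np.array([np.cos(th),np.sin(th)])
go([*(A+.2*u),.212],-4.6)
```

```text
t 9.8 p [0.4295 0.0425 0.3293] jaw -4.56 F [ 0.7  1.3 -0.7] M [ 0.07 -0.1  -0.  ] w 0.0227
row [ 0.1    -0.0393  0.2346] 0.0002 dist 0.129 jaw now -4.6 q [-0.06  0.01  1.62  0.    1.51  0.02]
```

>>> step_arm(moves=[0.1,-0.039,0,0,1,0.1,-0.039,0.05,0,1,0.1,-0.039,0.14,0,1,0.1,-0.039,0.22,0,1,0.1,-0.039,0.237,0,1])

```text
clock: 10.3
position: [0.4113, 0.0924, 0.2071]
ee_rot: [-0.003, 0.734, 0.679, -0.003]
contact_force: [0.2, -1.0, -0.0]
width: 0.0228
```

Run:
```python
from h import *
import pickle
st(); sd=cam('side'); w=cam('wrist'); st()
A=np.array([.6133,.0779]); th=np.radians(175.4); u=np.array([np.cos(th),np.sin(th)])
go([*(A+.165*u),.2105],-4.6)
f,K,Rm,t=sd; a=f[90:250,200:360].copy(); a=cv2.resize(a,None,fx=3.6,fy=3.6,interpolation=cv2.INTER_CUBIC)
for p in [[*(A+.117*u),.18],[*(A+.15*u),.18],[*(A+.2*u),.184],[*A,.243]]:
    q=(proj(p,K,Rm,t)[0]-[200,90])*3.6+1.3; cv2.circle(a,tuple(int(round(i)) for i in q),3,(0,0,255),1); print(q)
f,K,Rm,t=w; 
b=f[20:340,140:380].copy()
for p in [[*(A+.117*u),.18],[*(A+.15*u),.18],[*A,.243]]:
    q=(proj(p,K,Rm,t)[0]); print('w',q)
cv2.imwrite('pics/s4.png',cv2.convertScaleAbs(a,alpha=1.3)); cv2.imwrite('pics/w4.png',cv2.convertScaleAbs(cv2.resize(f,None,fx=1.5,fy=1.5),alpha=1.3))
```

```text
t 10.3 p [0.4113 0.0924 0.2071] jaw -4.39 F [ 0.2 -1.  -0. ] M [0.01 0.07 0.04] w 0.0228
t 10.4 p [0.4143 0.0923 0.2101] jaw -4.44 F [ 0.3  0.  -0.5] M [ 0.01 -0.06 -0.02] w 0.0231
row [ 0.003   0.0691 -0.0011] 0.0009 dist 0.035 jaw now -4.4 q [0.05 0.07 1.86 0.   1.22 0.13]
[193.55177455 344.91656794]
[151.43165906 349.31359888]
[ 86.7734398  351.61581298]
[343.72683272 259.1982484 ]
w [422.41568409 242.57135385]
w [356.24559837 242.12712973]
w [877.71760168 332.08089912]
```

View pics/s4.png

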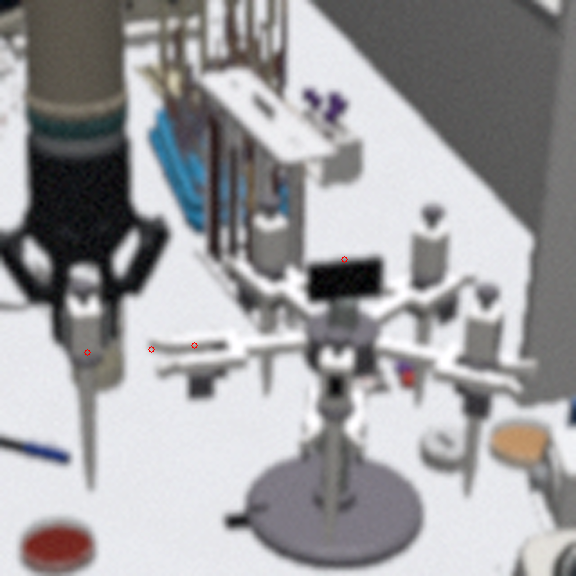

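The side view shows the held pipette upright, with its collar at (90,350). The prong tops are at rows 342 and 362 around column 195, so the fork's midline is near row 351 against my predicted 345. I'll check with the wrist view.

View pics/w4.png

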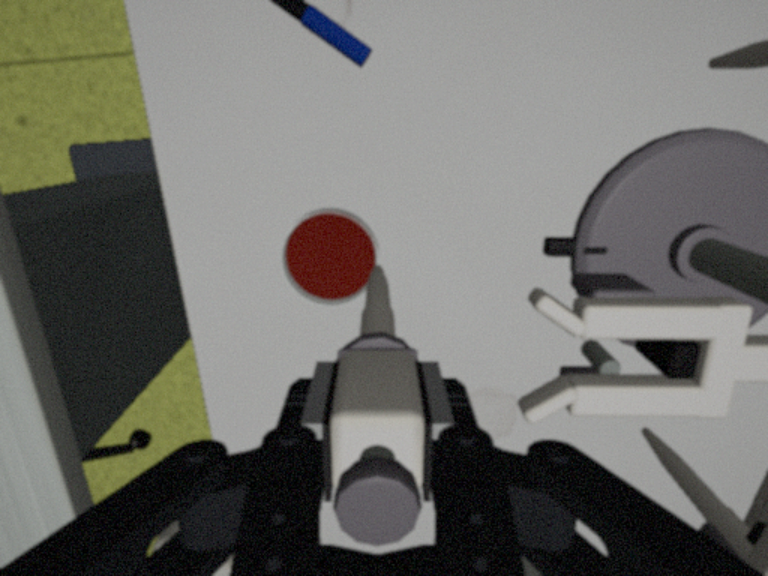

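The wrist view puts the fork midline at about row 357 and the neck's line about 3 mm off my prediction, well inside the 38 mm mouth. The jaw direction is parallel to the prongs. Advancing.

>>> step_arm(moves=[0,0.03,0,0,1,0,0.06,0,0,1,0,0.09,0,0,1,0,0.12,0,0,1,0,0.12,0,0,1])

```text
clock: 10.9
position: [0.4782, 0.0874, 0.211]
ee_rot: [0.001, 0.734, 0.679, 0.001]
contact_force: [-0.5, 0.2, -0.4]
width: 0.0227
```

```bash
cat >> h.py <<'E'
A=np.array([.6133,.0779])
def rad():
    s=st(); d=s['position'][:2]-A; print('r mm',round(np.linalg.norm(d)*1e3,2),'ang',round(np.degrees(np.arctan2(d[1],d[0])),2),'collar z',round((s['position'][2]-.026)*1e3,1)); return s
E
python3 -c "
from h import *
rad()"
```

```text
t 10.9 p [0.4782 0.0874 0.211 ] jaw -4.48 F [-0.5  0.2 -0.4] M [-0.02 -0.02 -0.  ] w 0.0227
r mm 135.46 ang 175.98 collar z 185.0
```

>>> step_arm(moves=[0,0.005,0,0,1,0,0.01,0,0,1,0,0.015,0,0,1,0,0.02,0,0,1,0,0.02,0,0,1])

```text
clock: 11.4
position: [0.485, 0.087, 0.2108]
ee_rot: [0.0, 0.734, 0.679, 0.0]
contact_force: [0.2, 0.4, -0.8]
width: 0.0228
```

```bash
python3 -c "
from h import *
rad()"
```

```text
t 11.4 p [0.485  0.087  0.2108] jaw -4.43 F [ 0.2  0.4 -0.8] M [-0.01 -0.03  0.02] w 0.0228
r mm 128.62 ang 175.93 collar z 184.8
```

>>> step_arm(moves=[0,0.002,0,0,1,0,0.004,0,0,1,0,0.006,0,0,1,0,0.008,0,0,1,0,0.01,0,0,1])

```text
clock: 11.9
position: [0.4893, 0.0869, 0.2106]
ee_rot: [-0.001, 0.734, 0.679, -0.0]
contact_force: [-1.2, 1.4, -1.5]
width: 0.0229
```

>>> step_arm(moves=[0,0.001,0,0,1,0,0.002,0,0,1,0,0.003,0,0,1,0,0.004,0,0,1,0,0.004,0,0,1])

```text
clock: 12.4
position: [0.4903, 0.0866, 0.2103]
ee_rot: [-0.001, 0.734, 0.679, -0.001]
contact_force: [-4.8, 1.9, -0.1]
width: 0.0229
```

```bash
python3 -c "
from h import *
rad()"
```

```text
t 12.4 p [0.4903 0.0866 0.2103] jaw -4.43 F [-4.8  1.9 -0.1] M [0.28 1.07 0.  ] w 0.0229
r mm 123.31 ang 175.96 collar z 184.3
```

>>> step_arm(moves=[0,0.001,0,0,1,0,0.002,0,0,1,0,0.003,0,0,1,0,0.004,0,0,1,0,0.004,0,0,1])

```text
clock: 12.9
position: [0.491, 0.0865, 0.21]
ee_rot: [-0.002, 0.734, 0.679, -0.002]
contact_force: [-7.2, 1.6, 0.5]
width: 0.0228
```

```bash
python3 -c "
from h import *
rad()"
```

```text
t 12.9 p [0.491  0.0865 0.21  ] jaw -4.42 F [-7.2  1.6  0.5] M [0.27 1.42 0.01] w 0.0228
r mm 122.63 ang 176.0 collar z 184.0
```

>>> step_arm(moves=[0,0.001,-0.001,0,1,0,0.002,-0.001,0,1,0,0.003,-0.001,0,1,0,0.003,-0.001,0,1])

```text
clock: 13.3
position: [0.4915, 0.0864, 0.21]
ee_rot: [-0.003, 0.734, 0.679, -0.003]
contact_force: [-8.2, 1.2, -0.7]
width: 0.0225
```

```bash
python3 -c "
from h import *
rad()"
```

```text
t 13.3 p [0.4915 0.0864 0.21  ] jaw -4.42 F [-8.2  1.2 -0.7] M [ 0.29  1.6  -0.01] w 0.0225
r mm 122.13 ang 176.02 collar z 184.0
```

>>> step_arm(moves=[0,0.001,0,0,1,0,0.002,0,0,1,0,0.003,0,0,1,0,0.003,0,0,1])

```text
clock: 13.7
position: [0.4926, 0.0863, 0.2098]
ee_rot: [-0.003, 0.734, 0.679, -0.003]
contact_force: [-7.2, 1.5, -0.6]
width: 0.0231
```

```bash
python3 -c "
from h import *
rad()"
```

```text
t 13.7 p [0.4926 0.0863 0.2098] jaw -4.42 F [-7.2  1.5 -0.6] M [0.28 1.73 0.03] w 0.0231
r mm 120.97 ang 176.02 collar z 183.8
```

>>> step_arm(moves=[0,0.001,0,0,1,0,0.002,0,0,1,0,0.002,0,0,1])

```text
clock: 14.0
position: [0.4937, 0.0862, 0.2098]
ee_rot: [-0.003, 0.734, 0.679, -0.003]
contact_force: [-8.8, 1.5, -0.3]
width: 0.0231
```

```bash
python3 -c "
from h import *
rad()"
```

```text
t 14.0 p [0.4937 0.0862 0.2098] jaw -4.43 F [-8.8  1.5 -0.3] M [ 0.31  1.71 -0.  ] w 0.0231
r mm 119.89 ang 176.03 collar z 183.8
```

>>> step_arm(moves=[0,0.001,0,0,1,0,0.002,0,0,1,0,0.002,0,0,1])

```text
clock: 14.3
position: [0.4962, 0.086, 0.21]
ee_rot: [-0.002, 0.734, 0.679, -0.002]
contact_force: [-4.9, 1.1, -2.5]
width: 0.0225
```

```bash
python3 -c "
from h import *
rad()"
```

```text
t 14.3 p [0.4962 0.086  0.21  ] jaw -4.43 F [-4.9  1.1 -2.5] M [0.28 1.01 0.02] w 0.0225
r mm 117.38 ang 176.03 collar z 184.0
```

>>> step_arm(moves=[0,0,0,0,1,0,0,0,0,1,0,0,0,0,1])

```text
clock: 14.6
position: [0.5019, 0.0857, 0.212]
ee_rot: [0.003, 0.734, 0.679, 0.003]
contact_force: [4.1, -0.3, -1.6]
width: 0.0229
```

```bash
python3 -c "
from h import *
rad()"
```

```text
t 14.6 p [0.5019 0.0857 0.212 ] jaw -4.43 F [ 4.1 -0.3 -1.6] M [ 0.05 -0.68  0.01] w 0.0229
r mm 111.62 ang 176.01 collar z 186.0
```

>>> step_arm(moves=[0,0.001,0,0,1,0,0.002,0,0,1,0,0.002,0,0,1])

```text
clock: 14.9
position: [0.5025, 0.0856, 0.2123]
ee_rot: [0.002, 0.734, 0.679, 0.002]
contact_force: [5.7, 0.2, -1.2]
width: 0.0229
```

```bash
python3 -c "
from h import *
rad()"
```

```text
t 14.9 p [0.5025 0.0856 0.2123] jaw -4.44 F [ 5.7  0.2 -1.2] M [ 0.02 -1.27 -0.02] w 0.0229
r mm 111.05 ang 176.01 collar z 186.3
```

>>> step_arm(moves=[0,0.001,0,0,1,0,0.002,0,0,1,0,0.002,0,0,1])

```text
clock: 15.2
position: [0.5026, 0.0856, 0.2122]
ee_rot: [0.002, 0.734, 0.679, 0.002]
contact_force: [4.5, -0.2, 0.8]
width: 0.023
```

```bash
python3 -c "
from h import *
rad()"
```

```text
t 15.2 p [0.5026 0.0856 0.2122] jaw -4.44 F [ 4.5 -0.2  0.8] M [-0.05 -1.17 -0.05] w 0.023
r mm 110.96 ang 176.0 collar z 186.2
```

>>> step_arm(moves=[0,0.002,0,0,1,0,0.002,0.002,0,1,0,0.002,0.004,0,1,0,0.002,0.006,0,1,0,0.002,0.006,0,1])

```text
clock: 15.7
position: [0.5027, 0.0856, 0.2084]
ee_rot: [0.001, 0.734, 0.679, 0.001]
contact_force: [6.1, -0.8, -0.4]
width: 0.0232
```

```bash
python3 -c "
from h import *
rad()"
```

```text
t 15.7 p [0.5027 0.0856 0.2084] jaw -4.43 F [ 6.1 -0.8 -0.4] M [ 0.04 -1.17 -0.01] w 0.0232
r mm 110.84 ang 176.0 collar z 182.4
```

>>> step_arm(moves=[0,0,0.001,0,1,0,0,0.002,0,1,0,0,0.003,0,1,0,0,0.003,0,1])

```text
clock: 16.1
position: [0.5027, 0.0856, 0.2071]
ee_rot: [0.001, 0.734, 0.679, 0.001]
contact_force: [6.1, -0.5, 1.2]
width: 0.0229
```

```bash
python3 -c "
from h import *
rad()"
```

```text
t 16.1 p [0.5027 0.0856 0.2071] jaw -4.43 F [ 6.1 -0.5  1.2] M [-0.05 -1.18  0.  ] w 0.0229
r mm 110.83 ang 176.0 collar z 181.1
```

>>> step_arm(moves=[0,0.001,0.001,0,1,0,0.002,0.002,0,1,0,0.002,0.003,0,1,0,0.002,0.003,0,1])

```text
clock: 16.5
position: [0.5031, 0.0856, 0.206]
ee_rot: [0.0, 0.734, 0.679, 0.0]
contact_force: [4.4, -0.2, 5.3]
width: 0.023
```

```bash
python3 -c "
from h import *
rad()"
```

```text
t 16.5 p [0.5031 0.0856 0.206 ] jaw -4.43 F [ 4.4 -0.2  5.3] M [-0.06 -0.79 -0.02] w 0.023
r mm 110.49 ang 175.98 collar z 180.0
```

>>> step_arm(moves=[0,0.001,0.001,0,1,0,0.002,0.002,0,1,0,0.002,0.002,0,1,0,0.002,0.002,0,1])

```text
clock: 16.9
position: [0.5032, 0.0857, 0.2059]
ee_rot: [-0.0, 0.734, 0.679, 0.0]
contact_force: [1.5, -0.1, 11.5]
width: 0.0229
```

```bash
python3 -c "
from h import *
rad()"
```

```text
t 16.9 p [0.5032 0.0857 0.2059] jaw -4.42 F [ 1.5 -0.1 11.5] M [-0.04 -0.19  0.  ] w 0.0229
r mm 110.41 ang 175.97 collar z 179.9
```

>>> step_arm(moves=[0,0,-0.002,0,1,0,0,-0.002,0,1,0,0,-0.002,0,1], force=20)

```text
clock: 17.2
position: [0.5032, 0.0856, 0.206]
ee_rot: [-0.0, 0.734, 0.679, -0.0]
contact_force: [2.1, -0.0, 8.0]
width: 0.0231
```

>>> step_arm(moves=[0,0,0,0,0.3,0,0,0,0,0.2,0,0,0,0,0,0,0,0,0,-0.3,0,0,0,0,-0.5])

```text
clock: 17.7
position: [0.5033, 0.0856, 0.2048]
ee_rot: [-0.001, 0.734, 0.679, -0.0]
contact_force: [0.1, -0.5, -0.1]
width: 0.0637
```

>>> step_arm(moves=[0,0,0,0,-0.5,0,0,-0.02,0,-0.5,0,0,-0.06,0,-0.5,0,0,-0.13,0,-0.5,0,0,-0.2,0,-0.5])

```text
clock: 18.2
position: [0.5034, 0.0855, 0.3067]
ee_rot: [-0.0, 0.734, 0.679, -0.0]
contact_force: [0.5, 0.0, -0.4]
width: 0.0643
```

>>> step_arm(moves=[0,-0.08,0,0,-0.5,0,-0.16,0,0,-0.5,0,-0.24,0,0,-0.5,0,-0.3,0,0,-0.5,0,-0.3,0,0,-0.5])

```text
clock: 18.7
position: [0.3503, 0.0974, 0.3062]
ee_rot: [-0.0, 0.734, 0.68, 0.0]
contact_force: [0.6, 0.1, 0.3]
width: 0.0642
```

Run:
```python
from h import *
st()
sd=cam('side'); w=cam('wrist')
f=sd[0]; a=cv2.resize(f[90:250,200:360],None,fx=2.4,fy=2.4,interpolation=cv2.INTER_CUBIC)
b=cv2.resize(w[0],(512,384))[:, :416]
cv2.imwrite('pics/f.png',cv2.convertScaleAbs(np.hstack([a[:384],b]),alpha=1.3))
```

```text
t 18.7 p [0.3503 0.0974 0.3062] jaw -4.37 F [0.6 0.1 0.3] M [ 0.01 -0.06 -0.01] w 0.0642
```

View pics/f.png

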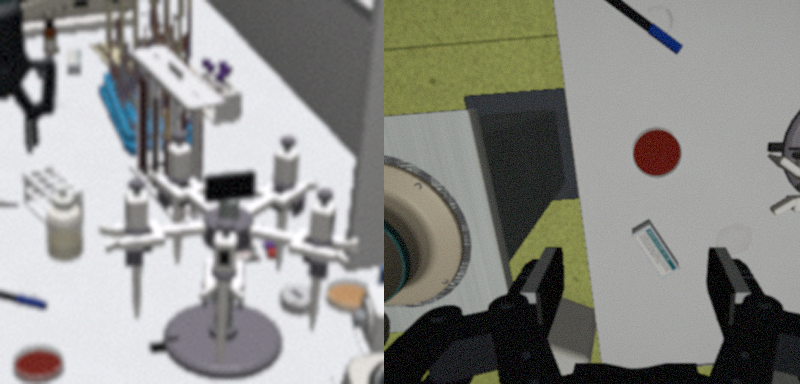

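The side view shows the pipette hanging upright in the fork at about (137,225), with its collar on the prongs and the fork over the pointer at (160,347). The bystanders are where they were and the arm is clear. I'll hand in.

```bash
python3 -c "
from h import *
st(); print(job.sign_off())"
```

```text
t 18.8 p [0.3543 0.0972 0.3063] jaw -4.41 F [-0.4  0.4 -0.3] M [ 0.03  0.03 -0.02] w 0.0638
the job is handed in; nothing more can be done
None
```

I turned the head about 117° anticlockwise by its grip, so the empty fork stands over the pointer, then moved the spare pipette from its rest into that fork. I handed it in at about 19 s; the sign-off gives no verdict.

- **Push-in:** getting the neck past the rollers read about 9 N at most at the wrist. It met the stop about 6 mm inward of the roller line.
- **Seating:** I lowered the collar until it sat at 180 mm, the prongs' top. The highest downward reading was 11.5 N, eased to 8 N before I let go.
- **Last checks:** the final side view shows the pipette upright in the fork over the pointer. The bystanders look unmoved, the arm is clear, and the wrist force is near zero.
- **Disagreements:** the camera views put the fork a few mm off the position felt by the arm, within the mouth's tolerance. Two pointer measurements gave 174.6° and 178.0°; the fork stands at about 176°, inside the ±11.5° limit by either one.

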